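Close and screw down the battery cover of a kitchen scale

ROBOT

A 7-joint arm with a two-finger parallel gripper is mounted at the origin on a cart in front of the work surface, level with it; the furniture and walls round the work are solid. World frame = base frame: x ahead of the robot, y to its left, z up, the work surface at z = 0. Lengths are in m, angles in rad, forces in N, time in s.
With the tool pointing down it reaches from about 0.4 to 0.85 m from the base axis. Payload 10.4 kg.
Tool frame: the origin (TCP) lies midway between the tips of the shut fingers; the grasp point (between the pads) lies 19 mm behind it; z points along the fingers, y is the line along which they close (so a half turn about z gives the same grasp; the last joint's range is limited). The gripper opens to 87 mm and grips with 3 to 60 N. Pads are 19 mm wide; open, the fingers measure 117 mm over their backs; the gripper's body (75 mm by 190 mm) begins 51 mm behind the grasp point.
Start: joints at [1.325, 0.332, -0.065, 1.46, 0.022, 1.35, -0.088], TCP at [0.138, -0.61, 0.223] pointing down, gripper open.
Joint ranges: [-2.6, 2.6], [-0.5, 2.12], [-1.47, 1.34], [0.16, 2.42], [-1.27, 4.41], [0.06, 2.06], [-2.6, 2.6]. Speed limits (rad/s): [2.22, 2.22, 2.79, 2.79, 3.14, 3.14, 3.14].

INTERFACE

Orientations are given as a unit quaternion [x, y, z, w].
In Python, from bench import sensors, eyes, order gives the robot as it stands.
- The arm moves only by the tool arm_command, never from a script. Its argument "steps" is a list of rows, each an object with "rot": the turn, a rotation vector about the world's x, y, z in degrees, a list of three; "slide": the shift along the world's x, y, z in m, a list of three; "grip": the opening, from 0 (shut) to 1 (fully open). A call has exactly 8 rows; each row shifts and turns the commanded pose from where the row before left it; what a row does not reach is not made up. A row lasts 1/8 s, in which the tool goes at most 62.5 mm and 10.7 degrees, less where a joint would pass 70% of its speed; a pose out of reach is approached as far as the arm can. A call with a gripper value outside its range is refused whole. The fingers move at their own pace and stop on an object; "newtons" is the grip in N (left out, the last holds). Time passes only in rows, so rows that do not move let the fingers close, or fill a call up. It gives the time, the measured TCP pose, the force, the opening and the grip force at its end, in the units of the state.
- sensors.read_state(): the state, without advancing time (a new reading comes with each control period).
- eyes.camera(name): name is "side" or "top"; returns a dict with "pixels" (480x640x3 uint8, red, green, blue), "intrinsics" (3x3 intrinsics, pixels), "pose" (4x4, takes a point from camera to world coordinates). Camera axes: x right, y down, z forward; pixel columns grow to the right and rows downward; lengths in m; the calibration is good to about 2 mm. A picture is of the moment at which its call begins. There is no depth.
- order.close_job(): hands the job in; it is judged then, once.
Trained networks look in a picture, given as the dict that the camera call returned (one of the last four; its "shot" number tells which), for a name from the list of things; names that differ only in an ending like _2 or _b are one class to them, and where a whole thing is asked for, a point or a joint stands for the part that bears it (a point fixed in the world has none). Each returns a list of dicts, best first, with "conf" (0 to 1); they miss things now and then, are a little off and sometimes report something else, mostly with a low value. They report only what shows in the picture. A call takes as long as a camera call. They do not tell look-alikes from the thing itself.
- eyes.look_for(name, picture): "bbox" ([left, top, right, bottom] in pixels, round what is visible of it).
The state is a dict: "time": time; "joint_positions": joint angles; "joint_vel": joint speeds; "joint_torque": joint torques, N m; "ee_pos": TCP position; "eef_rot": TCP orientation; "ft_force": force on the tool from outside, world axes, zero at the start; "torque": the same for the moment, N m; "width": finger opening in m; "grip_force": force on a finger pad.
Only numpy, scipy, OpenCV 4.12 (cv2) and the standard library are available. Lean on these libraries where they do the work, as an engineer would, in place of code of your own. Each camera call takes 0.05 s, during which the arm holds its last target. There are 200 camera calls.

TASK

The kitchen scale lies underside up with its battery cover swung open. Swing the cover shut about its rivet until it stops, its hooked end under the raised screw head; then, with the screwdriver from the wooden stand and not with the gripper itself, push the blade into the slot and turn the screw clockwise until it is fully home. Put the screwdriver back upright in its stand, and leave the jar, the tin and the mug where they are.

Things in the scene. Friction and masses are not known exactly. Their poses are not given: they have to be found in the camera images.
- scale: White plastic kitchen scale, underside up, 180 x 250 x 28 mm, fixed. Origin: centre of its footprint, on the worktop; z up. The cover's rivet is at x +35, y +75 mm and the screw at x +35, y -65 mm in its frame; between them an open bay, 22 mm wide, with two batteries. Four rubber feet stand 4 mm above the 28 mm high face, at x +-72, y +-105 mm.
- cover (a joint): Angle of the battery cover about its rivet, rad: 0 = shut, against its stop; it grows as the cover swings open, clockwise seen from above, its free end going towards the scale's -x side; most 1.2. It turns level with light friction (0.08 N m, about 1 N at the tab) and stays where it is left.
- cover_pivot (a point): The cover's rivet: on the pivot axis, 32.5 mm above the worktop, level with the cover's upper face; axes turn with the cover. The cover is a grey plastic strip 36 mm wide (its x), 4 mm thick, reaching from 16 mm beyond the rivet to 159 mm from it along its -y. Its free end is a hook: the notch, open to +x, goes round the screw's stem 140 mm from the rivet.
- cover_tab (a point): Centre of the upright push tab on the cover: 4 mm thick (cover's x), 30 mm long (cover's y), standing 16 mm above the cover's upper face, the centre 40.5 mm above the worktop. It is 95 mm from the rivet along the cover's -y and 4 mm to its -x. Axes turn with the cover: x is square to the tab and points the way the tab must be pushed to shut the cover; y points along the cover to the rivet.
- screw (a joint): Turn of the screw, rad: about 0 to 0.3 at the start (head raised), grows clockwise seen from above, 1.5 = home against a hard stop. It needs 0.2 N m, stays where it is left, cannot be pressed down without turning, and sinks 3.5 mm per rad (about 5 mm in all), so the blade must follow it down.
- screw_stem: The screw, stem and head together. Steel. Origin on the screw's axis, 28 mm above the worktop when raised, sinking with the screw. The stem is 8 mm thick. It is held in the scale and turns about the vertical.
- screw_slot (a point): Centre of the slot at the top of the screw's round flat head, about 46 mm above the worktop when raised, 41 mm when home. x runs along the slot (either way round is the same) and turns with the screw. Head 28 mm across and 8 mm high; the slot runs right across it, 5 mm deep, 7.5 mm wide at the mouth and 5 mm at its floor.
- driver_grip (a point): Centre of the handle of the stubby flat screwdriver, loose, 0.12 kg, 125 mm long, upright, blade down. z points up. Handle 30 (x) x 26 mm (y), 66 mm tall; grip it across its flat sides, closing along y. Blade tip 89 mm below this point, blade 16 mm wide (x), 3 mm thick (y), 12 mm high. Below the handle a 38 mm round collar, underside 52 mm above the tip, and a 9 mm shaft.
- driver_tip (a point): Middle of the screwdriver's blade tip, on its axis, 89 mm below driver_grip; same axes.
- stand_hole (a point): Centre of the round hole's mouth in the fixed wooden screwdriver stand, 64 x 64 x 60 mm, left or right of the scale; level with its top, 60 mm above the worktop. Hole 24 mm across (30 mm at the chamfer), 56 mm deep. The screwdriver hangs in it with its collar on the top; driver_grip is then 37 mm above this point.
- jam_jar_mid (a point): Bystander: glass jam jar with a grey lid, 62 mm across, 86 mm tall, loose; the point is half-way up. Leave alone.
- tuna_tin_mid (a point): Bystander: flat round tin, 86 mm across, 40 mm tall, loose; the point is half-way up. Leave alone.
- mug_mid (a point): Bystander: white mug, 92 mm across with a handle, 95 mm tall, loose; the point is half-way up. Leave alone.
There are look-alikes about, which are no part of the job. There is more than one size of the part that bears driver_grip; the job needs the largest.

How it is judged:
By the outcome, as a careful person would: the job done as asked, in the order asked, and still so for the second after the job is handed in, with the robot touching nothing.
It also fails if it takes over 61 s, if anything falls off the work surface, if the arm or the gripper's body presses on something with over 40 N, if the wrist force passes 120 N, or if a joint passes its speed limit or range.

## Working session

There is one attempt and no reset: what is moved stays moved. The work goes in short steps, Python scripts to look and compute and a tool call to move; the robot and the scene stay as the last step left them, time stands still between calls to the robot, and variables do not carry over. Pictures are saved under pics/ and viewed, at most 10 in all, crops included, and the job is handed in when it is done.

Besides the shell and the picture viewer there is one more tool, called after "Request:" as name(argument=value, ...), one argument or row to a line, values as JSON. arm_command: Moves the arm, as the interface text tells. Its arguments: {"type":"object","properties":{"steps":{"type":"array","items":{"type":"object","properties":{"rot":{"type":"array","items":{"type":"number"}},"slide":{"type":"array","items":{"type":"number"}},"grip":{"type":"number"}}}},"newtons":{"type":"number"}},"required":["steps"]}

```bash
mkdir -p pics
cat > h.py <<'E'
import numpy as np, cv2
from bench import sensors, eyes, order
def snap(n,f=None):
    p=eyes.camera(n)
    if f: cv2.imwrite('pics/'+f,p['pixels'][:,:,::-1])
    return p
def proj(p,X):
    K=np.array(p['intrinsics']);T=np.array(p['pose'])
    c=T[:3,:3].T@(np.asarray(X,float)-T[:3,3]); u=K@c; return u[:2]/u[2]
def atz(p,uv,z):
    K=np.array(p['intrinsics']);T=np.array(p['pose'])
    d=T[:3,:3]@np.linalg.solve(K,[uv[0],uv[1],1.]); o=T[:3,3]
    return o+d*(z-o[2])/d[2]
E
python3 - <<'E'
from h import *
s=sensors.read_state();print({k:np.round(v,3).tolist() for k,v in s.items()})
for n in('top','side'):
    p=snap(n,n+'1.png');print(n,np.round(p['pose'],3).tolist(),np.round(p['intrinsics'],1).tolist())
    for o in ['scale','cover','cover_tab','screw_stem','screw_slot','driver_grip','stand_hole','jam_jar_mid','tuna_tin_mid','mug_mid']:
        try: print(o,[(np.round(b['bbox']).astype(int).tolist(),round(b['conf'],2)) for b in eyes.look_for(o,p)][:4])
        except Exception as e: print(o,e)
E
```

```text
{'time': 0.0, 'joint_positions': [1.325, 0.333, -0.065, 1.461, 0.022, 1.35, -0.088], 'joint_vel': [0.0, -0.0, 0.0, 0.001, -0.001, 0.001, -0.001], 'joint_torque': [-0.001, -62.326, 0.024, -38.99, -0.061, 0.04, 0.0], 'ee_pos': [0.138, -0.609, 0.222], 'eef_rot': [0.994, 0.111, -0.0, -0.001], 'ft_force': [-0.315, 0.276, -0.001], 'torque': [0.017, 0.0, -0.007], 'grip_force': 0.0, 'width': 0.087}
top [[0.008, -0.998, 0.066, 0.503], [-1.0, -0.009, -0.015, 0.04], [0.016, -0.065, -0.998, 1.297], [0.0, 0.0, 0.0, 1.0]] [[485.3, 0.0, 315.2], [0.0, 485.3, 238.5], [0.0, 0.0, 1.0]]
scale [([273, 209, 375, 288], 0.83)]
cover [([289, 232, 347, 277], 0.88)]
cover_tab [([284, 229, 348, 281], 0.66)]
screw_stem [([343, 225, 353, 234], 0.48)]
screw_slot [([344, 229, 353, 232], 0.47)]
driver_grip [([410, 297, 426, 305], 0.53), ([427, 257, 447, 276], 0.49), ([394, 269, 403, 277], 0.49)]
stand_hole [([416, 256, 447, 281], 0.69)]
jam_jar_mid [([171, 250, 201, 273], 0.69)]
tuna_tin_mid [([389, 182, 420, 198], 0.67)]
mug_mid [([167, 181, 203, 207], 0.66)]
side [[0.989, -0.089, 0.122, 0.452], [-0.15, -0.684, 0.714, -0.718], [0.02, -0.724, -0.689, 0.839], [0.0, 0.0, 0.0, 1.0]] [[531.3, 0.0, 311.6], [0.0, 531.3, 233.8], [0.0, 0.0, 1.0]]
scale [([245, 233, 365, 343], 0.81)]
cover [([264, 242, 319, 301], 0.7)]
cover_tab [([262, 244, 323, 300], 0.62)]
screw_stem [([321, 284, 338, 302], 0.58), ([263, 242, 321, 300], 0.53)]
screw_slot [([263, 241, 322, 300], 0.69), ([326, 286, 340, 298], 0.62), ([256, 146, 282, 189], 0.57), ([288, 363, 312, 402], 0.43)]
driver_grip [([233, 374, 252, 401], 0.82), ([275, 335, 287, 369], 0.72), ([286, 363, 312, 404], 0.57)]
stand_hole [([274, 374, 318, 433], 0.98)]
jam_jar_mid [([256, 148, 281, 188], 0.78)]
tuna_tin_mid []
mug_mid [([319, 138, 368, 181], 0.58), ([263, 243, 320, 303], 0.22)]
```

Run:
```python
import cv2
for n,(a,b,c,d) in {'top':(155,165,465,320),'side':(215,130,415,440)}.items():
    i=cv2.imread(f'pics/{n}1.png')[b:d,a:c]; s=min(800/(c-a),600/(d-b))
    cv2.imwrite(f'pics/{n}1c.png',cv2.resize(i,None,fx=s,fy=s,interpolation=cv2.INTER_CUBIC)); print(n,s)
```

```text
top 2.5806451612903225
side 1.935483870967742
```

View pics/top1c.png

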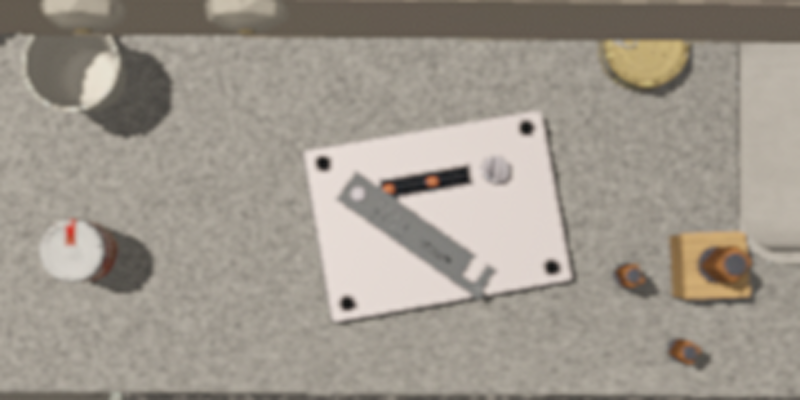

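View pics/side1c.png

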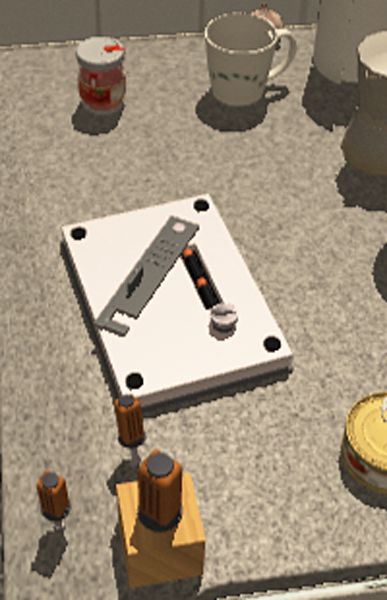

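The top view shows the scale in the middle, with the cover opening to its lower right. The screw is at about full-image (347,231). The stand holds the large driver at about (437,267), and two smaller drivers stand loose to its left. Next I compute the poses.

```bash
cat > m1.py <<'E'
from h import *
from scipy.optimize import least_squares
P={n:snap(n) for n in('top','side')}
F=[(72,105),(72,-105),(-72,-105),(-72,105)]
tc=[(323,163),(526,128),(552,267),(347,303)]
sc=[(201,205),(272,344),(134,381),(78,233)]
obs={'top':[(155+a/2.5806,165+b/2.5806) for a,b in tc],'side':[(215+a/1.9355,130+b/1.9355) for a,b in sc]}
for n in obs:
    g=cv2.cvtColor(P[n]['pixels'],cv2.COLOR_RGB2GRAY).astype(float)
    for i,(u,v) in enumerate(obs[n]):
        u0,v0=int(round(u)),int(round(v));w=g[v0-6:v0+7,u0-6:u0+7]
        m=np.clip(110-w,0,60); yy,xx=np.mgrid[-6:7,-6:7]; m[(xx**2+yy**2)>30]=0
        obs[n][i]=(u0+(m*xx).sum()/m.sum(),v0+(m*yy).sum()/m.sum())
def S(q,x,y,z):
    c,s=np.cos(q[2]),np.sin(q[2]);return [q[0]+c*x-s*y,q[1]+s*x+c*y,z]
def res(q,ns):
    return np.concatenate([proj(P[n],S(q,x/1e3,y/1e3,.031))-o for n in ns for (x,y),o in zip(F,obs[n])])
for ns in(['top'],['side'],['top','side']):
    r=least_squares(res,[.5,0,0],args=(ns,),x_scale=.01);print(ns,np.round(r.x,4),np.round(r.fun,1))
q=r.x
print('rivet',S(q,.035,.075,.0325),'screw',S(q,.035,-.065,.046))
for n in P:
    print(n,'rivet px',proj(P[n],S(q,.035,.075,.0325)),'screw px',proj(P[n],S(q,.035,-.065,.046)))
    i=P[n]['pixels'][:,:,::-1]
    for nm,X in(('screw',S(q,.035,-.065,.046)),('drv',None)):
        u,v=proj(P[n],X) if X else {'top':(437,268),'side':(298,385)}[n]
        h=18 if X else 36
        c=cv2.resize(i[int(v)-h:int(v)+h,int(u)-h:int(u)+h],(390,290 if 0 else 390),interpolation=cv2.INTER_CUBIC)
        cv2.imwrite(f'pics/c_{n}_{nm}.png',c); print(int(u)-h,int(v)-h)
a=[cv2.imread(f'pics/c_{n}_{m}.png') for n in P for m in('screw','drv')]
cv2.imwrite('pics/quad.png',cv2.resize(np.vstack([np.hstack(a[:2]),np.hstack(a[2:])]),(600,600)))
# cover: free end bbox -> look at tab/hook; angle from gray fit
g=P['top']['pixels'].astype(int)
E
python3 m1.py
```

```text
['top'] [ 0.5612 -0.0025  0.1832] [ 0.   0.   0.  -0.   0.  -0.  -0.1  0. ]
['side'] [ 0.5583 -0.0057  0.1846] [ 0.  -0.1  0.2  0.  -0.1  0.1 -0.1 -0.1]
['top', 'side'] [ 0.5594 -0.0041  0.1835] [ 0.6  0.7  0.6  0.6  0.6  0.6  0.5  0.7  0.5 -0.6  0.5 -0.7  0.3 -0.7
  0.5 -0.7]
rivet [np.float64(0.5801604255549443), np.float64(0.07606568544495819), 0.0325] screw [np.float64(0.605702160336444), np.float64(-0.06158466793036566), 0.046]
top rivet px [294.0366316  240.44327648] screw px [347.17027856 230.76475979]
329 212
401 232
side rivet px [307.56662067 247.63137811] screw px [330.87475633 291.19770954]
312 273
262 349
```

View pics/quad.png

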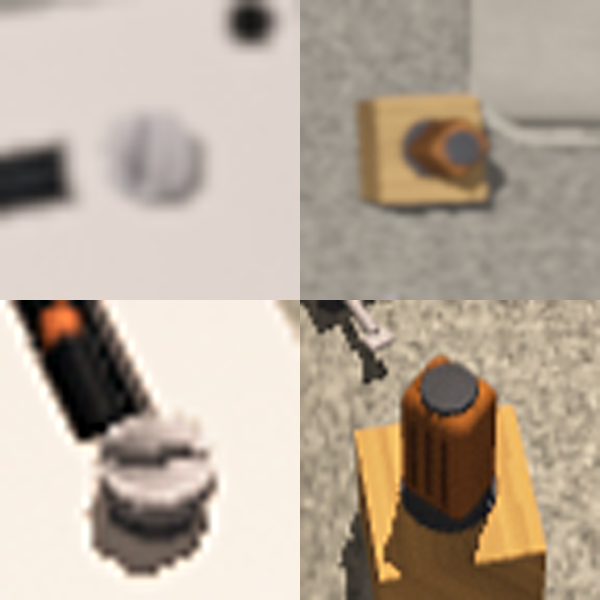

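The slot runs roughly along world x. The top and side calibrations disagree by about 4 mm, so I will register the cameras against the gripper later. Next I find the driver's yaw and position.

```bash
cat > m2.py <<'E'
from h import *
from scipy.optimize import minimize
P={n:snap(n) for n in('top','side')}
def box(x,y,yaw,hx=.015,hy=.013,z0=.064,z1=.130):
    c,s=np.cos(yaw),np.sin(yaw)
    return [[x+c*a*hx-s*b*hy,y+s*a*hx+c*b*hy,z] for z in(z0,z1) for a,b in((1,1),(1,-1),(-1,-1),(-1,1))]
M={}
for n,(u,v,h) in {'top':(437,268,20),'side':(298,385,24)}.items():
    hsv=cv2.cvtColor(P[n]['pixels'],cv2.COLOR_RGB2HSV); m=np.zeros(hsv.shape[:2],np.uint8)
    o=((hsv[...,0]<14)&(hsv[...,1]>110)); g=(hsv[...,1]<70)&(hsv[...,2]<150)&(0<1)
    sub=np.s_[v-h:v+h,u-h:u+h]; m[sub]=o[sub]; M[n]=m
    k,l,st,ce=cv2.connectedComponentsWithStats(m); j=1+np.argmax(st[1:,4]); m[:]=(l==j)
    print(n,st[j])
for n,b in {'top':(407,250,457,290),'side':(270,355,325,410)}.items():
    i=P[n]['pixels'][b[1]:b[3],b[0]:b[2],::-1].copy()
    cv2.imwrite(f'pics/d_{n}.png',cv2.resize(i,(400,int(400*i.shape[0]/i.shape[1])),interpolation=cv2.INTER_CUBIC))
a=[cv2.imread(f'pics/d_{n}.png') for n in P]; H=max(x.shape[0] for x in a)
cv2.imwrite('pics/d.png',np.hstack([cv2.copyMakeBorder(x,0,H-x.shape[0],0,0,0) for x in a]))
# silhouettes by hull, filled at 4x, per-camera offsets
def sil(n,x,y,yaw):
    pts=np.array([proj(P[n],X) for X in box(x,y,yaw)]); im=np.zeros((480*4,640*4),np.uint8)
    cv2.fillConvexPoly(im,cv2.convexHull(np.round((pts+.5)*4*16).astype(np.int32)),1,shift=4); return im
B={n:np.kron(M[n],np.ones((4,4),np.uint8)) for n in M}
for n in M: # close top cap
    B[n]=cv2.morphologyEx(B[n],cv2.MORPH_CLOSE,np.ones((25,25),np.uint8))
def best(n,yaw,x0):
    f=lambda p:1-(lambda s:(s&B[n]).sum()/(s|B[n]).sum())(sil(n,p[0],p[1],yaw))
    return minimize(f,x0,method='Nelder-Mead',options=dict(initial_simplex=[x0,x0+[.006,0],x0+[0,.006]],maxiter=25))
for d in range(0,180,20):
    rs=[best(n,np.radians(d),np.array([.49,-.19])) for n in P]
    print(d,[(np.round(r.x,4).tolist(),round(1-r.fun,3)) for r in rs])
E
python3 m2.py
```

```text
top [427 262  11  12  68]
side [286 367  23  35 549]
0 [([0.49, -0.19], np.float64(0.0)), ([0.49, -0.19], np.float64(0.0))]
20 [([0.49, -0.19], np.float64(0.0)), ([0.49, -0.19], np.float64(0.0))]
40 [([0.49, -0.19], np.float64(0.0)), ([0.49, -0.19], np.float64(0.0))]
60 [([0.49, -0.19], np.float64(0.0)), ([0.49, -0.19], np.float64(0.0))]
80 [([0.49, -0.19], np.float64(0.0)), ([0.49, -0.19], np.float64(0.0))]
100 [([0.49, -0.19], np.float64(0.0)), ([0.49, -0.19], np.float64(0.0))]
120 [([0.49, -0.19], np.float64(0.0)), ([0.49, -0.19], np.float64(0.0))]
140 [([0.49, -0.19], np.float64(0.0)), ([0.49, -0.19], np.float64(0.0))]
160 [([0.49, -0.19], np.float64(0.0)), ([0.49, -0.19], np.float64(0.0))]
```

```bash
ls pics
```

```text
c_side_drv.png
c_side_screw.png
c_top_drv.png
c_top_screw.png
d.png
d_side.png
d_top.png
quad.png
side1.png
side1c.png
top1.png
top1c.png
```

View pics/d.png

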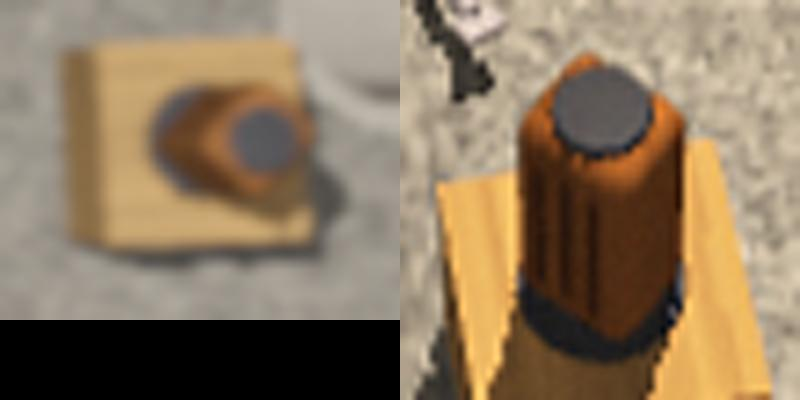

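The handle stands about 45° to the camera axes. In the right view its lower corner is near crop pixel (615,343), and the grooved face is to its left. I compute the corners directly.

```bash
sed -i '/^for d in range/,$d' m2.py; sed -i 's/^# sil.*$//' m2.py
cat >> m2.py <<'E'
p=P['side']; C=[atz(p,c,.064) for c in((286.5,394.2),(299.6,402.2),(308.8,392.1))]
for a,b in((0,1),(1,2)):
    d=C[b]-C[a]; print('edge len',np.hypot(*d[:2]),'dir',np.degrees(np.arctan2(d[1],d[0])))
x0=((C[0]+C[2])/2)[:2]; print('centre side',x0)
print('cap side',atz(p,(270+202/7.27,355+110/7.27),.130),'cap top',atz(P['top'],(407+264/8,250+138/8),.130),
 'collar top',atz(P['top'],(407+192/8,250+140/8),.064))
for d in range(0,180,15):
    rs=[best(n,np.radians(d),x) for n,x in(('side',x0),)]
    print(d,[(np.round(r.x,4).tolist(),round(1-r.fun,3)) for r in rs])
# slot line: darkest ridge near head
for n,S in(('top',[.6072,-.0600,.046]),('side',[.6046,-.0631,.046])):
    u=proj(P[n],S);i=P[n]['pixels'][int(u[1])-9:int(u[1])+10,int(u[0])-10:int(u[0])+11]
    print(n,u,int(u[0])-10,int(u[1])-9);print(cv2.cvtColor(i,cv2.COLOR_RGB2GRAY))
E
python3 m2.py
```

```text
top [427 262  14  12  70]
side [286 367  23  35 548]
edge len 0.02529651866922344 dir -41.51480393170251
edge len 0.023026175571812132 dir 42.25810646687383
centre side [ 0.51166385 -0.27973049]
cap side [ 0.51185644 -0.2787442   0.13      ] cap top [ 0.51263426 -0.27923101  0.13      ] collar top [ 0.51236557 -0.27425367  0.064     ]
0 [([0.5106, -0.2816], np.float64(0.687))]
15 [([0.5114, -0.2812], np.float64(0.668))]
30 [([0.512, -0.2794], np.float64(0.653))]
45 [([0.5126, -0.2769], np.float64(0.659))]
60 [([0.5113, -0.2787], np.float64(0.675))]
75 [([0.5105, -0.2822], np.float64(0.606))]
90 [([0.5099, -0.2819], np.float64(0.607))]
105 [([0.5108, -0.2792], np.float64(0.669))]
120 [([0.5108, -0.2791], np.float64(0.658))]
135 [([0.5109, -0.2777], np.float64(0.655))]
150 [([0.5107, -0.2792], np.float64(0.675))]
165 [([0.5111, -0.2813], np.float64(0.688))]
top [346.56143429 230.18263036] 336 221
[[216 216 216 216 216 216 216 215 215 215 215 215 216 215 215 215 214 214
  214 214 215]
 [216 216 216 216 216 216 216 215 215 215 216 215 215 215 215 215 215 215
  215 214 214]
 [216 216 216 
[... 2532 characters left out ...]
5 230 196 164 149 153 159 151 156 159 195 214 217 219 222 211
  245 244 242]
 [241 243 246 210 132 217 191 170 177 178 187 194 200 205 212 220 224 146
  245 243 242]
 [242 243 248 216  72 149 218 228 211 197 199 206 212 222 225 210 146 105
  246 243 243]
 [242 243 250 171  82  60 142 175 191 200 220 219 230 195 158 126  59 187
  246 244 242]
 [242 245 252 121  94  63  65  79 139 133 144 146 154 113  75  60 144 245
  245 242 242]
 [243 246 190 101 101  43  63  78  97  81  73  74  73  75  72  65 124 250
  245 243 242]
 [243 246 234 112 102  54  37  50  52  71  72  71  63  64  43  73  86 249
  245 243 243]
 [242 244 252 122 101  93  68  39  28  39  41  41  34  33  44  92  85 248
  245 242 243]]
```

Estimates: driver at about (0.512, -0.279) with blade x along about -41.5°, slot along about -8°, and cover open about 43°. I move towards the tab with the fingers shut.

Request:
arm_command(
  steps=[
    {"slide":[0.0223,0.0392,-0.004],"rot":[0,0,2.8],"grip":0},
    {"slide":[0.0223,0.0392,-0.004],"rot":[0,0,2.8],"grip":0},
    {"slide":[0.0223,0.0392,-0.004],"rot":[0,0,2.8],"grip":0},
    {"slide":[0.0223,0.0392,-0.004],"rot":[0,0,2.8],"grip":0},
    {"slide":[0.0223,0.0392,-0.004],"rot":[0,0,2.8],"grip":0},
    {"slide":[0.0223,0.0392,-0.004],"rot":[0,0,2.8],"grip":0},
    {"slide":[0.0223,0.0392,-0.004],"rot":[0,0,2.8],"grip":0},
    {"slide":[0.0223,0.0392,-0.004],"rot":[0,0,2.8],"grip":0},
  ],
  newtons=20,
)

```text
time: 2.4
ee_pos: [0.3172, -0.2947, 0.1907]
eef_rot: [0.953, 0.303, 0.0, 0.0]
ft_force: [0.5, -0.4, 0.1]
width: 0.0151
grip_force: 0.0
```

Request:
arm_command(
  steps=[
    {"slide":[0.0223,0.0392,-0.004],"rot":[0,0,2.8],"grip":0},
    {"slide":[0.0223,0.0392,-0.004],"rot":[0,0,2.8],"grip":0},
    {"slide":[0.0223,0.0392,-0.004],"rot":[0,0,2.8],"grip":0},
    {"slide":[0.0223,0.0392,-0.004],"rot":[0,0,2.8],"grip":0},
    {"slide":[0.0223,0.0392,-0.004],"rot":[0,0,2.8],"grip":0},
    {"slide":[0.0223,0.0392,-0.004],"rot":[0,0,2.8],"grip":0},
    {"slide":[0.0223,0.0392,-0.004],"rot":[0,0,2.8],"grip":0},
    {"slide":[0.0223,0.0392,-0.004],"rot":[0,0,2.8],"grip":0},
  ],
)

```text
time: 3.4
ee_pos: [0.4956, 0.0188, 0.1587]
eef_rot: [0.876, 0.482, 0.0, 0.0]
ft_force: [0.4, -0.5, 0.4]
width: 0.0006
grip_force: 0.0
```

```bash
cat > pair.py <<'E'
from h import *
import sys
def pair(f,bt,bs,marks=()):
    out=[]
    for n,b in(('top',bt),('side',bs)):
        p=snap(n); s=min(400/(b[2]-b[0]),600/(b[3]-b[1]))
        i=cv2.resize(p['pixels'][b[1]:b[3],b[0]:b[2],::-1],None,fx=s,fy=s,interpolation=cv2.INTER_CUBIC)
        for X in marks:
            u=(proj(p,X)+.5-b[:2])*s; cv2.drawMarker(i,tuple(int(round(k)) for k in u),(0,255,0),cv2.MARKER_CROSS,9,1)
        out.append(i)
    H=max(x.shape[0] for x in out)
    cv2.imwrite('pics/'+f,np.hstack([cv2.copyMakeBorder(x,0,H-x.shape[0],0,0,0) for x in out]))
E
python3 - <<'E'
from pair import *
s=sensors.read_state(); print(s['ee_pos'],s['joint_positions'])
c=np.array(s['ee_pos'])
r=np.array([.580,.076]);
def tab(th,x=-.004,y=-.095):
    a=.1835-th; return [r[0]+np.cos(a)*x-np.sin(a)*y, r[1]+np.sin(a)*x+np.cos(a)*y]
for th in(.65,.75,.85,0): print(th,np.round(tab(th),4),'pusher',np.round(tab(th,-.021),4))
pair('p2.png',(260,190,400,330),(230,190,370,350),[c]+[tab(.75)+[.0485],tab(.75,0,-.159)+[.0325]])
E
```

```text
[0.49564057 0.01879478 0.15871964] [ 0.59810249  0.16871777 -0.78452805  1.84540295  0.1293003   1.17841439
 -0.79379424]
0.65 [ 0.5337 -0.0071] pusher [0.5185 0.0006]
0.75 [ 0.5256 -0.002 ] pusher [0.5113 0.0071]
0.85 [0.5181 0.0038] pusher [0.5048 0.0143]
0 [ 0.5934 -0.0181] pusher [ 0.5767 -0.0212]
```

View pics/p2.png

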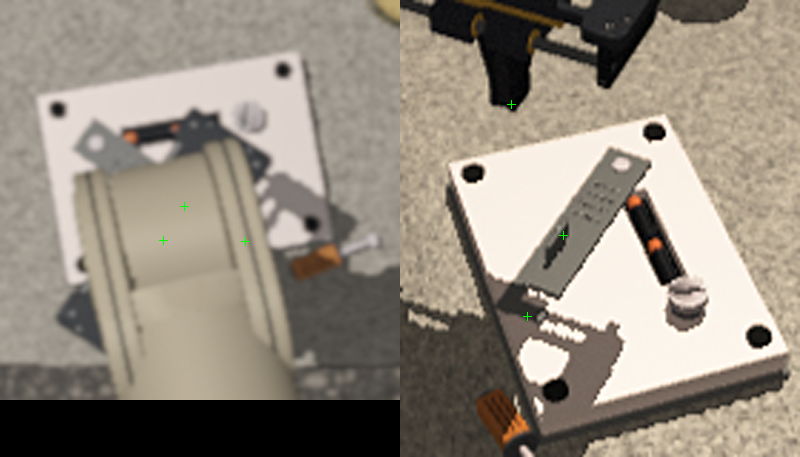

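The small loose driver has toppled, well clear of my path. The tab is where I estimated it, with the fingertips behind it, so I descend and sweep it.

Request:
arm_command(
  steps=[
    {"slide":[0,0,-0.035],"rot":[0,0,0],"grip":0},
    {"slide":[0,0,-0.035],"rot":[0,0,0],"grip":0},
    {"slide":[0,0,-0.03],"rot":[0,0,0],"grip":0},
    {"slide":[0,0,-0.02],"rot":[0,0,0],"grip":0},
    {"slide":[0.0092,-0.0045,0],"rot":[0,0,0],"grip":0},
    {"slide":[0.007,-0.007,0],"rot":[0,0,0],"grip":0},
    {"slide":[0.0067,-0.0067,0],"rot":[0,0,6],"grip":0},
    {"slide":[0.012,-0.0083,0],"rot":[0,0,8.6],"grip":0},
  ],
)

```text
time: 4.5
ee_pos: [0.5311, -0.0096, 0.0399]
eef_rot: [0.807, 0.59, 0.001, 0.001]
ft_force: [-0.8, 1.8, 0.7]
width: 0.0004
grip_force: 0.5
```

Request:
arm_command(
  steps=[
    {"slide":[0.0066,-0.0034,0],"rot":[0,0,4.3],"grip":0},
    {"slide":[0.0066,-0.0033,0],"rot":[0,0,4.3],"grip":0},
    {"slide":[0.0068,-0.0024,0],"rot":[0,0,4.3],"grip":0},
    {"slide":[0.007,-0.002,0],"rot":[0,0,4.3],"grip":0},
    {"slide":[0.0072,-0.0012,0],"rot":[0,0,4.3],"grip":0},
    {"slide":[0.006,-0.0008,0],"rot":[0,0,4.3],"grip":0},
    {"slide":[0,0,0],"rot":[0,0,0],"grip":0},
    {"slide":[0,0,0],"rot":[0,0,0],"grip":0},
  ],
)

```text
time: 5.5
ee_pos: [0.5704, -0.0223, 0.0391]
eef_rot: [0.657, 0.754, 0.0, 0.0]
ft_force: [-0.5, 0.2, 0.3]
width: 0.0002
grip_force: 0.0
```

Request:
arm_command(
  steps=[
    {"slide":[0.0012,0.0002,0],"rot":[0,0,1],"grip":0},
    {"slide":[0.0012,0.0002,0],"rot":[0,0,1],"grip":0},
    {"slide":[0.0012,0.0002,0],"rot":[0,0,1],"grip":0},
    {"slide":[0.0012,0.0002,0],"rot":[0,0,0],"grip":0},
    {"slide":[0.0012,0.0002,0],"rot":[0,0,0],"grip":0},
    {"slide":[0,0,0],"rot":[0,0,0],"grip":0},
    {"slide":[0,0,0],"rot":[0,0,0],"grip":0},
    {"slide":[0,0,0],"rot":[0,0,0],"grip":0},
  ],
)

```text
time: 6.5
ee_pos: [0.5761, -0.0208, 0.0386]
eef_rot: [0.636, 0.771, 0.0, 0.0]
ft_force: [-0.0, -0.4, -0.1]
width: 0.0005
grip_force: 0.0
```

Run:
```python
from pair import *
pair('p3.png',(260,190,400,330),(230,190,370,350),[[.5934,-.0181,.0485],[.6057,-.0616,.046]])
```

```text
(no output)
```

View pics/p3.png

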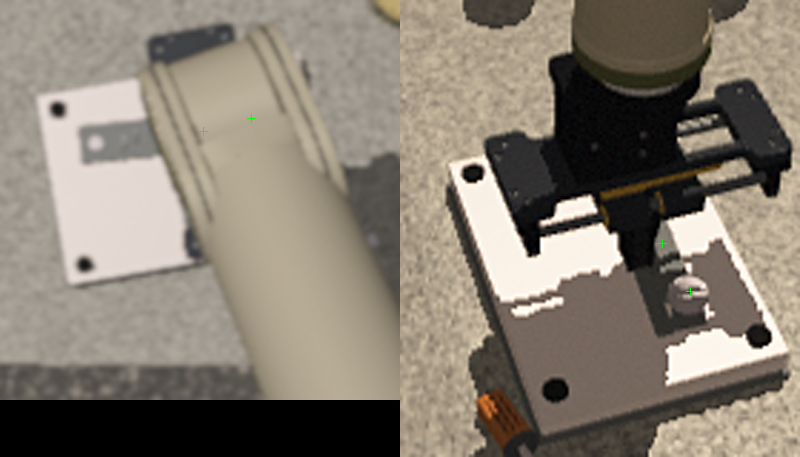

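The cover is nearly shut, but the stop has not been felt yet. I keep pushing gently.

Request:
arm_command(
  steps=[
    {"slide":[0.001,0.0002,0],"rot":[0,0,0],"grip":0},
    {"slide":[0.001,0.0002,0],"rot":[0,0,0],"grip":0},
    {"slide":[0.001,0.0002,0],"rot":[0,0,0],"grip":0},
    {"slide":[0.001,0.0002,0],"rot":[0,0,0],"grip":0},
    {"slide":[0.001,0.0002,0],"rot":[0,0,0],"grip":0},
    {"slide":[0,0,0],"rot":[0,0,0],"grip":0},
    {"slide":[0,0,0],"rot":[0,0,0],"grip":0},
    {"slide":[0,0,0],"rot":[0,0,0],"grip":0},
  ],
)

```text
time: 7.6
ee_pos: [0.5811, -0.0198, 0.0386]
eef_rot: [0.636, 0.771, 0.0, 0.0]
ft_force: [0.2, 0.0, 0.5]
width: 0.0003
grip_force: 0.0
```

Request:
arm_command(
  steps=[
    {"slide":[0.001,0.0002,0],"rot":[0,0,0],"grip":0},
    {"slide":[0.001,0.0002,0],"rot":[0,0,0],"grip":0},
    {"slide":[0.001,0.0002,0],"rot":[0,0,0],"grip":0},
    {"slide":[0.001,0.0002,0],"rot":[0,0,0],"grip":0},
    {"slide":[0,0,0],"rot":[0,0,0],"grip":0},
    {"slide":[0,0,0],"rot":[0,0,0],"grip":0},
    {"slide":[0,0,0],"rot":[0,0,0],"grip":0},
    {"slide":[0,0,0],"rot":[0,0,0],"grip":0},
  ],
)

```text
time: 8.6
ee_pos: [0.5834, -0.0195, 0.0381]
eef_rot: [0.636, 0.771, -0.001, -0.001]
ft_force: [-8.0, -2.1, 5.8]
width: 0.0005
grip_force: 4.3
```

The stop is felt at 8 N. I press slightly more, back off, and lift.

Request:
arm_command(
  steps=[
    {"slide":[0.0015,0.0003,0],"rot":[0,0,0],"grip":0},
    {"slide":[0,0,0],"rot":[0,0,0],"grip":0},
    {"slide":[-0.008,-0.0015,0],"rot":[0,0,0],"grip":0},
    {"slide":[-0.008,-0.0015,0.005],"rot":[0,0,0],"grip":0},
    {"slide":[-0.005,-0.02,0.05],"rot":[0,0,4],"grip":0.3},
    {"slide":[-0.01,-0.03,0.05],"rot":[0,0,4],"grip":1},
    {"slide":[-0.01,-0.035,0.05],"rot":[0,0,4],"grip":1},
    {"slide":[-0.01,-0.045,0.04],"rot":[0,0,4],"grip":1},
  ],
)

```text
time: 9.6
ee_pos: [0.5355, -0.1521, 0.2363]
eef_rot: [0.521, 0.854, 0.0, 0.001]
ft_force: [1.5, -0.3, -0.2]
width: 0.0327
grip_force: 0.0
```

Request:
arm_command(
  steps=[
    {"slide":[-0.003,-0.04,0.01],"rot":[0,0,4],"grip":1},
    {"slide":[-0.003,-0.04,0],"rot":[0,0,5],"grip":1},
    {"slide":[-0.002,-0.03,0],"rot":[0,0,5],"grip":1},
    {"slide":[-0.003,-0.01,0],"rot":[0,0,4],"grip":1},
    {"slide":[0,0,0],"rot":[0,0,0],"grip":1},
    {"slide":[0,0,0],"rot":[0,0,0],"grip":1},
    {"slide":[0,0,0],"rot":[0,0,0],"grip":1},
    {"slide":[0,0,0],"rot":[0,0,0],"grip":1},
  ],
)

```text
time: 10.6
ee_pos: [0.5247, -0.2713, 0.2437]
eef_rot: [0.383, 0.924, -0.0, 0.0]
ft_force: [1.6, -0.4, 0.6]
width: 0.0871
grip_force: 0.0
```

Run:
```python
from pair import *
s=sensors.read_state(); print(s['ee_pos'],s['eef_rot'],s['joint_positions'])
pair('p4.png',(260,190,460,330),(230,190,370,430),[[.5117,-.2797,.13],[.6057,-.0616,.046]])
```

```text
[ 0.52471043 -0.27129603  0.2437007 ] [ 3.82736999e-01  9.23857337e-01 -1.97412493e-05  1.02027983e-04] [ 1.12097785  0.38301213 -0.92719914  1.4874926   0.30708469  1.42377568
  0.96915668]
```

View pics/p4.png

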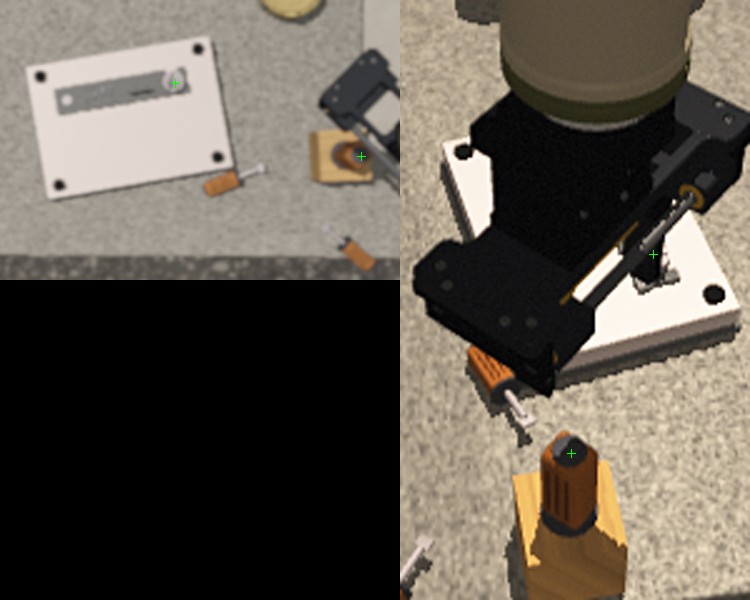

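The cover is shut with its hook under the head, and the large driver is upright in the stand. I descend over it and grip.

Request:
arm_command(
  steps=[
    {"slide":[-0.008,-0.005,0],"rot":[0,0,3.5],"grip":1},
    {"slide":[-0.0042,-0.0022,-0.02],"rot":[0,0,0],"grip":1},
    {"slide":[0,0,-0.025],"rot":[0,0,0],"grip":1},
    {"slide":[0,0,-0.025],"rot":[0,0,0],"grip":1},
    {"slide":[0,0,-0.03],"rot":[0,0,0],"grip":1},
    {"slide":[0,0,-0.03],"rot":[0,0,0],"grip":1},
    {"slide":[0,0,-0.025],"rot":[0,0,0],"grip":1},
    {"slide":[0,0,-0.0107],"rot":[0,0,0],"grip":1},
  ],
)

```text
time: 11.7
ee_pos: [0.5117, -0.2787, 0.0766]
eef_rot: [0.355, 0.935, 0.0, -0.001]
ft_force: [-0.7, -0.0, 0.0]
width: 0.0868
grip_force: 0.0
```

Request:
arm_command(
  newtons=15,
  steps=[
    {"slide":[0,0,0],"rot":[0,0,0],"grip":0.25},
    {"slide":[0,0,0],"rot":[0,0,0],"grip":0.25},
    {"slide":[0,0,0],"rot":[0,0,0],"grip":0.25},
    {"slide":[0,0,0],"rot":[0,0,0],"grip":0.25},
    {"slide":[0,0,0],"rot":[0,0,0],"grip":0.1},
    {"slide":[0,0,0],"rot":[0,0,0],"grip":0.1},
    {"slide":[0,0,0],"rot":[0,0,0],"grip":0.1},
    {"slide":[0,0,0],"rot":[0,0,0],"grip":0.1},
  ],
)

```text
time: 12.7
ee_pos: [0.5123, -0.279, 0.0779]
eef_rot: [0.355, 0.935, 0.0, -0.0]
ft_force: [-0.7, -0.3, 0.0]
width: 0.0262
grip_force: 14.9
```

The opening of 26.2 mm confirms the right faces. I firm the grip, lift, and carry the driver to the screw while turning it to the slot.

Request:
arm_command(
  newtons=50,
  steps=[
    {"slide":[0,0,0],"rot":[0,0,0],"grip":0.1},
    {"slide":[0,0,0],"rot":[0,0,0],"grip":0.1},
    {"slide":[0,0,0.01],"rot":[0,0,0],"grip":0.1},
    {"slide":[0,0,0.025],"rot":[0,0,0],"grip":0.1},
    {"slide":[0,0,0.025],"rot":[0,0,0],"grip":0.1},
    {"slide":[0,0,0.025],"rot":[0,0,0],"grip":0.1},
    {"slide":[0.01,0.02,0.005],"rot":[0,0,3.5],"grip":0.1},
    {"slide":[0.014,0.033,0],"rot":[0,0,5],"grip":0.1},
  ],
)

```text
time: 13.7
ee_pos: [0.5367, -0.2255, 0.1682]
eef_rot: [0.283, 0.959, -0.0, 0.0]
ft_force: [0.1, -0.0, -1.2]
width: 0.0254
grip_force: 49.8
```

Request:
arm_command(
  steps=[
    {"slide":[0.014,0.033,0],"rot":[0,0,5],"grip":0.1},
    {"slide":[0.014,0.033,0],"rot":[0,0,5],"grip":0.1},
    {"slide":[0.014,0.033,0],"rot":[0,0,5],"grip":0.1},
    {"slide":[0.014,0.033,0],"rot":[0,0,5],"grip":0.1},
    {"slide":[0.014,0.033,0],"rot":[0,0,5],"grip":0.1},
    {"slide":[0,0,-0.02],"rot":[0,0,0],"grip":0.1},
    {"slide":[0,0,-0.017],"rot":[0,0,0],"grip":0.1},
    {"slide":[0,0,0],"rot":[0,0,0],"grip":0.1},
  ],
)

```text
time: 14.7
ee_pos: [0.605, -0.0621, 0.1288]
eef_rot: [0.071, 0.998, -0.0, -0.002]
ft_force: [-0.6, -0.1, -1.4]
width: 0.026
grip_force: 49.8
```

Run:
```python
from pair import *
s=sensors.read_state(); c=np.array(s['ee_pos']); q=s['eef_rot']; print(c,q,s['width'])
a=2*np.arctan2(q[1],q[0]); t=c-[0,0,.070]; d=np.array([np.cos(a),np.sin(a),0])
print(np.degrees(a))
pair('p5.png',(325,200,375,260),(305,250,355,325),[t-.008*d,t+.008*d])
```

```text
[ 0.60500608 -0.06205653  0.12882721] [ 7.05553738e-02  9.97506446e-01 -1.04085036e-04 -1.67876960e-03] 0.02599611114200665
171.90821520580778
```

View pics/p5.png

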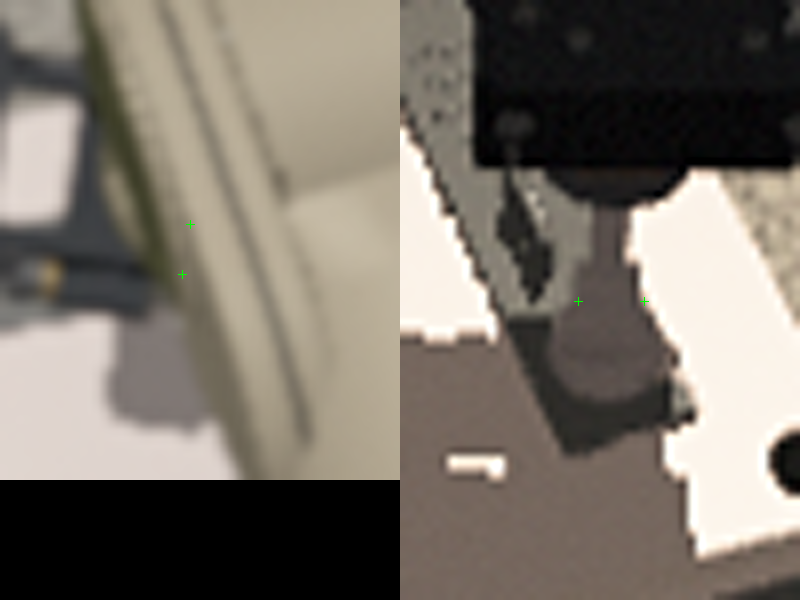

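The tip hovers over the head in shadow. I read the pixels numerically to save views.

Run:
```python
from h import *
p=snap('side'); g=cv2.cvtColor(p['pixels'],cv2.COLOR_RGB2GRAY)
print('cols 321..343'); 
for r in range(274,303): print(r,' '.join(f'{v:3d}' for v in g[r,321:344]))
t=sensors.read_state()['ee_pos']-np.array([0,0,.07])
for X in ([.605,-.0620,.0588],[.607,-.060,.0588],[.6046,-.0631,.046],[.606,-.0615,.046],[.6075,-.06,.046]): print(X,proj(p,X))
```

```text
cols 321..343
274 186 129 127 127 114  85  45  27  26  29  32  30  26  27  21  13 116 173 239 249 246 244 244
275 157 113 124 125 127 121 109 108  67  54  36  45  38 120 120 232 240 245 248 245 244 244 244
276 113 171 131 126 124 128 128 133  88  76  71  70  61 244 240 250 248 246 246 244 244 244 244
277  80 150 116 127 125 125 128 128  92  79  81  77  64 254 249 245 244 244 243 244 244 245 243
278  42 116 117 128 126 125 127 132  91  79  78  76 101 252 247 244 244 244 243 244 244 244 244
279  34  93 118 123 126 128 127 130  84  78  80  76 117 251 246 244 244 244 244 244 244 244 244
280  39  57  71 106 130 128 127 131  81  78  80  76 118 251 247 244 243 244 244 244 244 244 244
281  38  40  39 100 127 128 131 132  81  78  81  74 122 254 249 245 244 244 244 244 244 244 244
282  42  41  37 101 130 130 102 102  79  78  81  75  90 179 216 246 244 244 244 244 244 244 244
283  43  41  40 101 129 130  84  82  78  79  79  76  76  70 174 247 245 244 244 244 244 244 245
284  41  39  33 119 131 121  86  84  80  80  83  80  81  73 212 248 245 245 244 244 244 244 244
285  42  40 105 131 127 118  8
[... 1256 characters left out ...]
5  83  84  84  84  82  68  50  48  40 119 150 215 247 246
299 100  44  45  44  43  54  65  64  74  78  79  70  70  58  51  42  41  38 127 122 195 250 246
300 110  68  43  46  45  43  47  45  56  55  55  52  51  44  45  45  44  38 133 139 160 236 247
301 108 101  46  44  45  46  46  45  44  43  42  42  46  46  46  44  42  41  82  85  70 216 247
302 108 110  65  43  45  47  45  45  44  47  46  47  43  45  45  46  39  54  56  61  68 243 248
[0.605, -0.062, 0.0588] [330.85130128 287.08618358]
[0.607, -0.06, 0.0588] [331.6881471  286.19911293]
[0.6046, -0.0631, 0.046] [330.45380282 291.8489768 ]
[0.606, -0.0615, 0.046] [331.01771229 291.1489342 ]
[0.6075, -0.06, 0.046] [331.63975901 290.48441829]
```

Run:
```python
from h import *
p=snap('side'); c=np.array(sensors.read_state()['ee_pos']); t=c-[0,0,.07]
th=np.linspace(0,6.28,200)
e=np.array([proj(p,t+[.019*np.cos(a),.019*np.sin(a),.052]) for a in th])
print('collar bottom row',e[:,1].max(),'u range',e[:,0].min(),e[:,0].max())
d=np.array([-.99,.141,0]);n=np.array([.141,.99,0])
for s in(-1,1):
  for w in(-1,1): print(s,w,proj(p,t+.008*s*d+.0015*w*n+[0,0,.012]),proj(p,t+.008*s*d+.0015*w*n))
# head ellipse for candidate centres; head top z .046, base .038
for C in([.6046,-.0631],[.606,-.0615],[.6075,-.06]):
    e=np.array([proj(p,[C[0]+.014*np.cos(a),C[1]+.014*np.sin(a),.046]) for a in th]);f=np.array([proj(p,[C[0]+.014*np.cos(a),C[1]+.014*np.sin(a),.038]) for a in th])
    print(C,'top rim rows',e[:,1].min(),e[:,1].max(),'cols',e[:,0].min(),e[:,0].max(),'bottom',f[:,1].max())
```

```text
collar bottom row 275.1556885235875 u range 322.7480450536425 343.18866020259713
-1 -1 [336.18891293 282.39815974] [335.86689824 286.52152202]
-1 1 [336.12218472 281.21294876] [335.80139156 285.33713596]
1 -1 [327.81365065 282.34592938] [327.55931387 286.47101388]
1 1 [327.7648109  281.16045432] [327.511408   285.28636247]
[0.6046, -0.0631] top rim rows 286.3670702004026 297.4401205187247 cols 323.2538001879812 337.6549140464686 bottom 300.0932286315137
[0.606, -0.0615] top rim rows 285.68071529386174 296.72597415486 cols 323.8268225239523 338.20980273551277 bottom 299.37952263119485
[0.6075, -0.06] top rim rows 285.0291994874339 296.0480632440758 cols 324.45754491331195 338.82327573081625 bottom 298.70200955212226
```

Run:
```python
from h import *
R=[]
for k in range(8):
    p=snap('side'); R.append(sensors.read_state()['ee_pos'])
R=np.array(R);print(R.std(0),R.mean(0)); t=R.mean(0)-[0,0,.07]
g=cv2.cvtColor(p['pixels'],cv2.COLOR_RGB2GRAY)
for r in(277,280,284,286): print(r,g[r,322:340])
d=np.array([-.99,.141,0])
print('shaft',proj(p,t+[0,0,.025]),'blade ends',proj(p,t+.008*d+[0,0,.005]),proj(p,t-.008*d+[0,0,.005]))
```

```text
[8.84300777e-05 1.36121336e-04 1.92576074e-04] [ 0.606483   -0.06125153  0.13127547]
277 [151 112 124 126 127 128 128  92  78  82  78  63 253 247 244 244 244 244]
280 [ 54  72 104 128 126 127 130  85  77  81  77 119 253 248 245 244 244 244]
284 [ 39  38 119 130 131  87  85  84  85  83  80  82  73 213 248 245 245 244]
286 [ 38 126 131 130 127  91  79  81  83  81  81  79  70 194 249 245 244 244]
shaft [332.2007773  277.20609673] blade ends [327.55430045 284.13732485] [335.87807336 284.1886681 ]
```

The reference is clear: tip and head agree within 0.5 mm in x, and the tip is about 0.6 mm too far in +y. I descend gently into the slot.

Request:
arm_command(
  steps=[
    {"slide":[0,-0.0006,-0.006],"rot":[0,0,0],"grip":0.1},
    {"slide":[0,0,-0.005],"rot":[0,0,0],"grip":0.1},
    {"slide":[0,0,-0.003],"rot":[0,0,0],"grip":0.1},
    {"slide":[0,0,-0.002],"rot":[0,0,0],"grip":0.1},
    {"slide":[0,0,-0.0015],"rot":[0,0,0],"grip":0.1},
    {"slide":[0,0,-0.0013],"rot":[0,0,0],"grip":0.1},
    {"slide":[0,0,0],"rot":[0,0,0],"grip":0.1},
    {"slide":[0,0,0],"rot":[0,0,0],"grip":0.1},
  ],
)

```text
time: 16.3
ee_pos: [0.6064, -0.0616, 0.1122]
eef_rot: [0.07, 0.998, 0.0, 0.0]
ft_force: [0.5, -0.3, -0.3]
width: 0.0253
grip_force: 49.8
```

```bash
cat > rd.py <<'E'
from h import *
R=[]
for k in range(3): snap('side'); s=sensors.read_state(); R.append(np.r_[s['ee_pos'],s['ft_force'],s['torque'],s['width']])
q=s['eef_rot'];print('t',s['time'],np.round(np.mean(R,0),4),'yawx',np.degrees(2*np.arctan2(q[1],q[0])),'q7',s['joint_positions'][6])
E
python3 rd.py
```

```text
t 16.45 [ 0.6064 -0.0617  0.1122  0.2061 -0.0586 -1.2272  0.097  -0.1486 -0.0121
  0.0257] yawx 171.9666866854965 q7 1.1018741881481977
```

The tip is 4 mm below the head top with no force, so it is in the slot. I find the floor.

Request:
arm_command(
  steps=[
    {"slide":[0,0,-0.0008],"rot":[0,0,0],"grip":0.1},
    {"slide":[0,0,-0.0007],"rot":[0,0,0],"grip":0.1},
    {"slide":[0,0,-0.0005],"rot":[0,0,0],"grip":0.1},
    {"slide":[0,0,0],"rot":[0,0,0],"grip":0.1},
    {"slide":[0,0,0],"rot":[0,0,-3],"grip":0.1},
    {"slide":[0,0,0],"rot":[0,0,-3],"grip":0.1},
    {"slide":[0,0,0],"rot":[0,0,0],"grip":0.1},
    {"slide":[0,0,0],"rot":[0,0,0],"grip":0.1},
  ],
)

```text
time: 17.45
ee_pos: [0.6065, -0.0614, 0.1102]
eef_rot: [0.121, 0.993, 0.0, 0.0]
ft_force: [0.9, 1.4, -0.6]
width: 0.0254
grip_force: 49.8
```

```bash
python3 rd.py
```

```text
t 17.6 [ 0.6065 -0.0613  0.1102  0.7951  1.9433  0.4735  0.6213 -0.2992  0.0131
  0.0257] yawx 166.0130236406295 q7 1.0055429193977279
```

Request:
arm_command(
  steps=[
    {"slide":[0,0,-0.0003],"rot":[0,0,-5],"grip":0.1},
    {"slide":[0,0,-0.0003],"rot":[0,0,-5],"grip":0.1},
    {"slide":[0,0,-0.0003],"rot":[0,0,-5],"grip":0.1},
    {"slide":[0,0,-0.0003],"rot":[0,0,-5],"grip":0.1},
    {"slide":[0,0,-0.0003],"rot":[0,0,-5],"grip":0.1},
    {"slide":[0,0,-0.0003],"rot":[0,0,-5],"grip":0.1},
    {"slide":[0,0,0],"rot":[0,0,0],"grip":0.1},
    {"slide":[0,0,0],"rot":[0,0,0],"grip":0.1},
  ],
)

```text
time: 18.6
ee_pos: [0.6066, -0.0614, 0.1086]
eef_rot: [0.374, 0.928, 0.0, 0.0]
ft_force: [-1.0, 2.3, 5.9]
width: 0.0257
grip_force: 49.8
```

```bash
python3 rd.py
```

```text
t 18.75 [ 6.0660e-01 -6.1400e-02  1.0870e-01 -3.5910e-01  1.8334e+00  5.6063e+00
  6.2780e-01  4.4000e-03  1.4180e-01  2.5500e-02] yawx 136.07026312356035 q7 0.5255546796849306
```

The screw is turning, with a reaction moment of 0.14 N m. I continue.

Request:
arm_command(
  steps=[
    {"slide":[0,0,-0.0003],"rot":[0,0,-5],"grip":0.1},
    {"slide":[0,0,-0.0003],"rot":[0,0,-5],"grip":0.1},
    {"slide":[0,0,-0.0003],"rot":[0,0,-5],"grip":0.1},
    {"slide":[0,0,-0.0003],"rot":[0,0,-5],"grip":0.1},
    {"slide":[0,0,-0.0003],"rot":[0,0,-5],"grip":0.1},
    {"slide":[0,0,-0.0003],"rot":[0,0,-5],"grip":0.1},
    {"slide":[0,0,0],"rot":[0,0,0],"grip":0.1},
    {"slide":[0,0,0],"rot":[0,0,0],"grip":0.1},
  ],
)

```text
time: 19.75
ee_pos: [0.6065, -0.0615, 0.1068]
eef_rot: [0.601, 0.799, 0.0, 0.0]
ft_force: [-0.7, 2.1, 6.2]
width: 0.0258
grip_force: 49.8
```

```bash
python3 rd.py
```

```text
t 19.9 [ 0.6065 -0.0615  0.1068 -0.7466  1.6817  5.8769  0.539   0.1675  0.1596
  0.0259] yawx 106.06698781920194 q7 0.041497742167589946
```

Request:
arm_command(
  steps=[
    {"slide":[0,0,-0.0003],"rot":[0,0,-5],"grip":0.1},
    {"slide":[0,0,-0.0003],"rot":[0,0,-5],"grip":0.1},
    {"slide":[0,0,-0.0002],"rot":[0,0,-4],"grip":0.1},
    {"slide":[0,0,-0.0001],"rot":[0,0,-2],"grip":0.1},
    {"slide":[0,0,-0.0001],"rot":[0,0,-2],"grip":0.1},
    {"slide":[0,0,0],"rot":[0,0,-2],"grip":0.1},
    {"slide":[0,0,0],"rot":[0,0,0],"grip":0.1},
    {"slide":[0,0,0],"rot":[0,0,0],"grip":0.1},
  ],
)

```text
time: 20.9
ee_pos: [0.6064, -0.0615, 0.1056]
eef_rot: [0.731, 0.682, 0.0, -0.0]
ft_force: [-0.4, 2.2, 5.3]
width: 0.0256
grip_force: 49.8
```

```bash
python3 rd.py
```

```text
t 21.05 [ 0.6064 -0.0615  0.1056 -1.3284  2.1814  5.2246  0.6155  0.2147  0.1586
  0.0258] yawx 86.06456291048012 q7 -0.28280363193565583
```

Request:
arm_command(
  steps=[
    {"slide":[0,0,-0.0001],"rot":[0,0,-2],"grip":0.1},
    {"slide":[0,0,-0.0001],"rot":[0,0,-2],"grip":0.1},
    {"slide":[0,0,-0.0001],"rot":[0,0,-2],"grip":0.1},
    {"slide":[0,0,0],"rot":[0,0,-2],"grip":0.1},
    {"slide":[0,0,0],"rot":[0,0,-2],"grip":0.1},
    {"slide":[0,0,0],"rot":[0,0,0],"grip":0.1},
    {"slide":[0,0,0],"rot":[0,0,0],"grip":0.1},
    {"slide":[0,0,0],"rot":[0,0,0],"grip":0.1},
  ],
)

```text
time: 22.05
ee_pos: [0.6064, -0.0616, 0.1055]
eef_rot: [0.788, 0.616, 0.0, 0.0]
ft_force: [-1.6, 2.3, 7.5]
width: 0.026
grip_force: 49.8
```

```bash
python3 rd.py
```

```text
t 22.2 [ 0.6064 -0.0616  0.1055 -1.6229  1.5064  7.254   0.5176  0.3799  0.5019
  0.0258] yawx 76.09205640513986 q7 -0.4450183535088346
```

The moment jumped to 0.50 N m, so the screw is at its stop. I give a small final nudge, relieve it, and lift straight out.

Request:
arm_command(
  steps=[
    {"slide":[0,0,0],"rot":[0,0,-2],"grip":0.1},
    {"slide":[0,0,0],"rot":[0,0,-1],"grip":0.1},
    {"slide":[0,0,0],"rot":[0,0,0],"grip":0.1},
    {"slide":[0,0,0],"rot":[0,0,0],"grip":0.1},
    {"slide":[0,0,0],"rot":[0,0,0],"grip":0.1},
    {"slide":[0,0,0.0005],"rot":[0,0,4],"grip":0.1},
    {"slide":[0,0,0.001],"rot":[0,0,4],"grip":0.1},
    {"slide":[0,0,0.002],"rot":[0,0,1],"grip":0.1},
  ],
)

```text
time: 23.2
ee_pos: [0.6063, -0.0619, 0.1083]
eef_rot: [0.754, 0.656, -0.0, -0.0]
ft_force: [1.4, 0.8, -2.8]
width: 0.0258
grip_force: 49.8
```

```bash
python3 rd.py
```

```text
t 23.35 [ 0.6064 -0.0621  0.1087  1.0183  0.8686  1.5216  0.2063 -0.3303  0.0477
  0.0256] yawx 81.8932806096655 q7 -0.3481675141846161
```

Clear of the slot. I lift and return to the stand at the original grasp pose and yaw.

Request:
arm_command(
  steps=[
    {"slide":[0,0,0.02],"rot":[0,0,0],"grip":0.1},
    {"slide":[0,0,0.03],"rot":[0,0,0],"grip":0.1},
    {"slide":[0,0,0.02],"rot":[0,0,4.5],"grip":0.1},
    {"slide":[-0.0121,-0.0279,0],"rot":[0,0,6],"grip":0.1},
    {"slide":[-0.014,-0.032,0],"rot":[0,0,8],"grip":0.1},
    {"slide":[-0.014,-0.032,0],"rot":[0,0,8],"grip":0.1},
    {"slide":[-0.014,-0.032,0],"rot":[0,0,8],"grip":0.1},
    {"slide":[-0.014,-0.032,0],"rot":[0,0,8],"grip":0.1},
  ],
)

```text
time: 24.35
ee_pos: [0.5374, -0.219, 0.1798]
eef_rot: [0.464, 0.886, -0.0, 0.0]
ft_force: [-0.8, -0.6, -0.8]
width: 0.0262
grip_force: 49.8
```

Request:
arm_command(
  steps=[
    {"slide":[-0.013,-0.03,0],"rot":[0,0,8],"grip":0.1},
    {"slide":[-0.013,-0.031,0],"rot":[0,0,6],"grip":0.1},
    {"slide":[0,0,0],"rot":[0,0,0],"grip":0.1},
    {"slide":[0,0,0],"rot":[0,0,0],"grip":0.1},
    {"slide":[0,0,0],"rot":[0,0,0],"grip":0.1},
    {"slide":[0,0,0],"rot":[0,0,0],"grip":0.1},
    {"slide":[0,0,0],"rot":[0,0,0],"grip":0.1},
    {"slide":[0,0,0],"rot":[0,0,0],"grip":0.1},
  ],
)

```text
time: 25.35
ee_pos: [0.5123, -0.2784, 0.1787]
eef_rot: [0.354, 0.935, 0.0, -0.0]
ft_force: [0.6, -0.1, -1.7]
width: 0.0261
grip_force: 49.8
```

Run:
```python
exec(open('rd.py').read())
p=snap('top','t9.png'); i=p['pixels'][200:300,260:460,::-1]
cv2.imwrite('pics/p9.png',cv2.resize(i,(800,400),interpolation=cv2.INTER_CUBIC))
print(proj(p,[.6065,-.062,.041]))
```

```text
t 25.5 [ 0.5122 -0.2785  0.1787 -0.1328  0.1627 -1.0279  0.0168 -0.1253  0.0315
  0.0258] yawx 138.46647275445687 q7 1.052435341968934
[347.17445954 230.61659292]
```

View pics/p9.png

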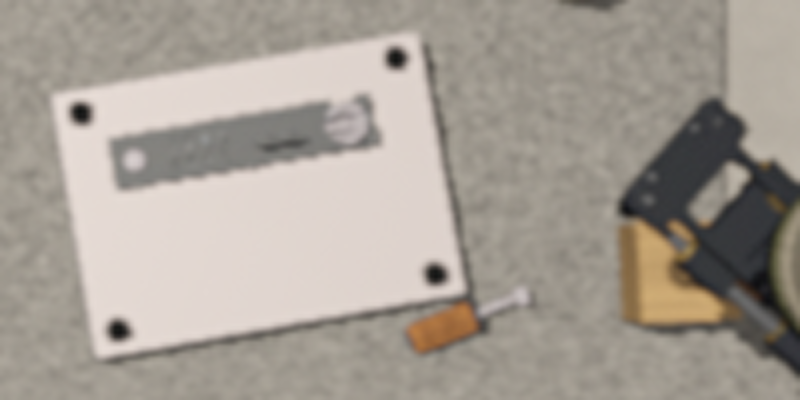

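The cover is shut, and the screw head sits low over the hook with its slot turned (crop about (347,122)). I lower the driver into the stand.

Request:
arm_command(
  steps=[
    {"slide":[0,-0.0004,-0.02],"rot":[0,0,0],"grip":0.1},
    {"slide":[0,0,-0.02],"rot":[0,0,0],"grip":0.1},
    {"slide":[0,0,-0.015],"rot":[0,0,0],"grip":0.1},
    {"slide":[0,0,-0.015],"rot":[0,0,0],"grip":0.1},
    {"slide":[0,0,-0.015],"rot":[0,0,0],"grip":0.1},
    {"slide":[0,0,-0.01],"rot":[0,0,0],"grip":0.1},
    {"slide":[0,0,-0.0045],"rot":[0,0,0],"grip":0.1},
    {"slide":[0,0,0],"rot":[0,0,0],"grip":0.1},
  ],
)

```text
time: 26.55
ee_pos: [0.5123, -0.279, 0.0792]
eef_rot: [0.355, 0.935, 0.0, 0.0]
ft_force: [-1.5, -0.2, -1.2]
width: 0.0254
grip_force: 49.8
```

```bash
python3 rd.py
python3 - <<'E'
from h import *
p=snap('top');g=cv2.cvtColor(p['pixels'],cv2.COLOR_RGB2GRAY);print(g[222:239,338:357])
E
```

```text
t 26.7 [ 0.5125 -0.2791  0.0796  0.0881 -0.1427 -1.2698  0.0379 -0.1545  0.0259
  0.0258] yawx 138.46546892391325 q7 0.9927183763470204
[[215 215 215 215 215 214 214 214 214 214 211 207 205 204 206 212 214 213
  213]
 [215 215 215 213 211 214 214 214 214 210 198 182 175 174 188 207 213 214
  213]
 [206 205 202 199 201 209 212 209 207 197 175 149 137 142 168 199 212 213
  213]
 [174 170 164 163 178 198 202 196 193 182 162 142 129 125 146 182 207 213
  213]
 [135 131 128 133 157 182 189 184 181 179 174 164 143 122 129 172 205 214
  213]
 [123 123 125 139 162 179 176 169 169 173 177 174 156 129 131 172 206 214
  213]
 [125 125 128 146 165 166 154 149 151 157 165 172 166 148 141 174 206 214
  214]
 [125 124 126 138 148 143 143 149 154 155 165 177 179 165 149 175 206 214
  214]
 [125 124 127 138 147 154 164 174 177 175 178 184 184 166 146 169 201 212
  214]
 [125 125 132 153 171 176 179 181 178 174 178 182 181 164 136 148 183 205
  213]
 [124 125 131 151 166 166 166 166 166 167 174 180 178 158 127 131 162 192
  209]
 [125 124 125 135 145 151 158 161 165 171 177 177 165 140 123 128 144 178
  206]
 [123 124 124 126 135 151 163 169 175 180 177 164 138 117 121 128 138 174
  205]
 [121 124 124 124 126 133 142 154 166 169 159 135 111 107 120 127 137 174
  205]
 [123 124 122 122 120 118 120 128 135 134 128 123 121 127 143 157 166 186
  207]
 [124 125 127 126 123 121 125 140 155 159 158 162 165 169 183 198 203 207
  212]
 [129 144 160 165 162 160 164 182 199 204 204 204 204 204 209 213 214 214
  214]]
```

The driver is in the hole, about 1.5 mm above its seat. I lower the rest, release, and rise.

Request:
arm_command(
  newtons=10,
  steps=[
    {"slide":[0,0,-0.0014],"rot":[0,0,0],"grip":0.1},
    {"slide":[0,0,0],"rot":[0,0,0],"grip":0.1},
    {"slide":[0,0,0],"rot":[0,0,0],"grip":0.4},
    {"slide":[0,0,0],"rot":[0,0,0],"grip":0.6},
    {"slide":[0,0,0],"rot":[0,0,0],"grip":1},
    {"slide":[0,0,0],"rot":[0,0,0],"grip":1},
    {"slide":[0,0,0],"rot":[0,0,0],"grip":1},
    {"slide":[0,0,0],"rot":[0,0,0],"grip":1},
  ],
)

```text
time: 27.75
ee_pos: [0.5122, -0.279, 0.0778]
eef_rot: [0.355, 0.935, 0.0, -0.0]
ft_force: [-1.2, 0.0, 0.0]
width: 0.0766
grip_force: 0.0
```

Request:
arm_command(
  steps=[
    {"slide":[0,0,0.02],"rot":[0,0,0],"grip":1},
    {"slide":[0,0,0.03],"rot":[0,0,0],"grip":1},
    {"slide":[0,0,0.03],"rot":[0,0,0],"grip":1},
    {"slide":[0,0,0.04],"rot":[0,0,0],"grip":1},
    {"slide":[0,0,0.03],"rot":[0,0,0],"grip":1},
    {"slide":[-0.03,-0.04,0],"rot":[0,0,0],"grip":1},
    {"slide":[-0.03,-0.04,0],"rot":[0,0,0],"grip":1},
    {"slide":[-0.03,-0.04,0],"rot":[0,0,0],"grip":1},
  ],
)

```text
time: 28.75
ee_pos: [0.4215, -0.4, 0.2296]
eef_rot: [0.354, 0.935, -0.0, 0.001]
ft_force: [0.3, -0.6, -0.7]
width: 0.0869
grip_force: 0.0
```

Run:
```python
exec(open('rd.py').read())
from pair import *
pair('p10.png',(260,190,460,330),(230,190,370,400))
```

```text
t 28.9 [ 0.418  -0.4044  0.2288 -0.9178 -1.6391  0.0916 -0.0952 -0.0963 -0.0118
  0.087 ] yawx 138.1657385105735 q7 1.3526355409281785
```

View pics/p10.png

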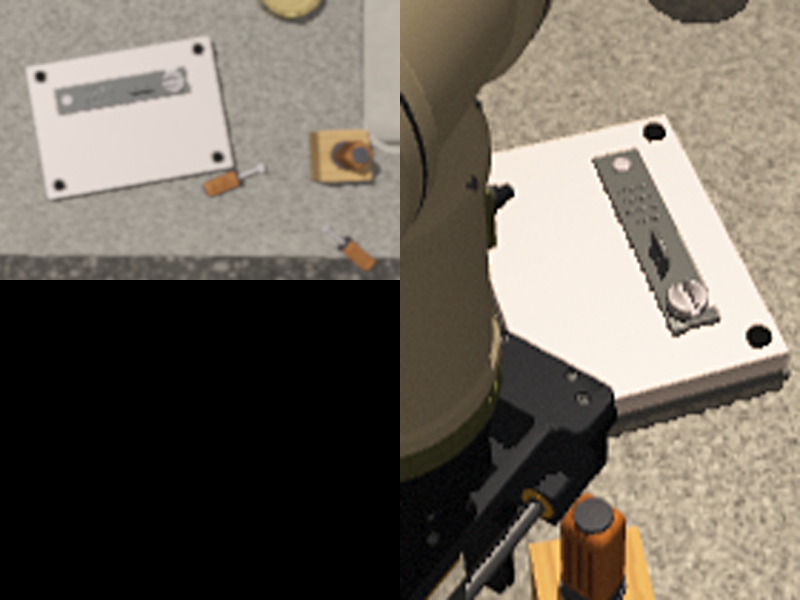

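The cover is shut, the head is seated and the driver is upright in its stand. I check the slot angle numerically before handing in.

Run:
```python
from h import *
p=snap('side')
old=cv2.imread('pics/side1.png')[:,:,::-1]
def rect(img,z,C,du=(-1.1,.35)):
    # metric top view of head plane, 0.5 mm/px, +x up, +y left
    N=61;m=np.zeros((N,N,2),np.float32)
    for r in range(N):
        for c in range(N):
            X=[C[0]+(30-r)*.0005,C[1]+(30-c)*.0005,z]; m[r,c]=proj(p,X)+du
    return cv2.remap(cv2.cvtColor(img,cv2.COLOR_RGB2GRAY),m[...,0],m[...,1],cv2.INTER_CUBIC)
yy,xx=np.mgrid[0:61,0:61]-30
X,Y=-yy*.5,-xx*.5
for nm,im,z in(('old',np.ascontiguousarray(old),.0455),('new',p['pixels'],.041)):
    g=rect(im,z,(.6065,-.0618)).astype(float); rr=np.hypot(X,Y)
    sc=[]
    for a in range(0,180,3):
        t=np.radians(a); n=-np.sin(t)*X+np.cos(t)*Y
        best=min((g[(rr<11)&(abs(n-o)<1.2)].mean()-g[(rr<11)&(abs(n-o)>3)].mean(),o) for o in(-2,-1,0,1,2))
        sc.append((round(best[0],1),a,best[1]))
    print(nm,sorted(sc)[:8])
g=cv2.cvtColor(p['pixels'],cv2.COLOR_RGB2GRAY)
print(g[285:303,320:342])
```

```text
old [(np.float64(-100.9), 0, 1), (np.float64(-98.6), 3, 1), (np.float64(-97.3), 177, -1), (np.float64(-95.7), 6, 1), (np.float64(-94.0), 174, -2), (np.float64(-92.2), 9, 1), (np.float64(-91.7), 171, -2), (np.float64(-86.8), 168, -2)]
new [(np.float64(-85.3), 102, -2), (np.float64(-85.3), 105, -2), (np.float64(-81.9), 108, -2), (np.float64(-80.9), 99, -2), (np.float64(-74.7), 111, -2), (np.float64(-74.4), 96, -2), (np.float64(-65.3), 93, -2), (np.float64(-65.2), 114, -2)]
[[ 47  38  37 102 127 123 122 122 122 122 122 122 121 116 183 247 243 242
  242 242 242 241]
 [107  45  34 124 125 123 121 121 124 122 123 122 119 117 146 206 244 243
  242 242 242 242]
 [130  42 100 123 125 121 125 123 123 124 138 123 119 117 114 183 246 244
  242 241 242 241]
 [127 102 124 123 122 120 122 120 123  97 108 140 216 169 128 143 206 244
  242 242 242 241]
 [124 124 124 125 120 146 116 164 168  79  87 124 179 185 192 144 182 245
  243 241 241 242]
 [125 123 124 122 134 179 130 198 227  88  94 117 129 166 180 199 173 210
  243 243 241 242]
 [124 125 123 107 202 191 147 193 235  91 100  89 141 157 171 202 
[... 350 characters left out ...]
6 235  85 181 206 219 237 145
  247 246 244 243]
 [ 93 106 126  72  80 171 222 226 213 204 218 230 205 126 128 240 174 108
  251 238 231 244]
 [110  74 136  51  67  84 146 208 239 230 218 225 233  86 181 165  81 129
  191 162 200 247]
 [237  82 121  44  60  70  70 123 166 186 193 194 231 206 201  82  58 126
  116 111 141 208]
 [249 237  90 119  52  59  99  73  70 100 117 117 232 222 178  67  99 120
  121 120 116 188]
 [246 252  86 123  46  39  73  72  72  78  73  87 151 127 100 103 122 127
  127 128 134 152]
 [243 248 235  92 140 147  47  44  47  53  56  62 109 109 110 132 141 137
  127  95  81  63]
 [242 246 254  89 153 180 129 147  45  25 110 112 135 145 128  99  85  77
   79  64  58  62]]
```

The slot turned about 76° and the head sank about 4.5 mm. Both match the screw being home, as does the hard-stop moment I felt.

```bash
python3 -c "
from h import *
print(order.close_job())"
```

```text
the job is handed in; nothing more can be done
None
```

The job is handed in: the cover is shut against its stop, the screw was driven until it hit its hard stop, and the screwdriver is back upright in its stand; I never went near the jar, tin or mug, but the two small look-alike drivers toppled early on, apparently by themselves.

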